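Set out the chips cup on the serving tray

TASK

Lift the tall round steel cup up off its hook on the rack and stand it upright, wholly on the round paper coaster on the serving tray beside the filled roll. Set it down gently, do not drop it, and leave the square cup and the short, wide cup hanging on their hooks.

Things in the scene. Friction and masses are not known exactly. Their poses are not given: they have to be found in the camera images.
- round_cup_mid (a point): Cup to fetch: round steel, 54 mm diameter, 90 mm tall, 0.15 kg; point on its axis half-way up. z up, x to the rack behind it, y along the rack. A wire loop on its back (+x) hangs on an upturned hook; raised straight up 20 mm it is free. Its +y and -y sides are free to grip, 69 mm or more from the next cup; the fixed rack is no higher than its rim. It may hang on any of 3 hooks, 130 mm apart.
- coaster (a point): Centre of a flat round white paper coaster, 110 mm diameter, on the floor (5 mm above the table) of a fixed black tray, 180 mm (x) by 310 mm (y), rim 14 mm above the table. The cup's underside is to stand here. z up, y along the tray towards a filled roll in a card boat, fixed, centred 155 mm away, 130 mm (x) by 85 mm (y), its top 72 mm above the table.
- square_cup_mid (a point): Bystander: centre, half-way up, of a square steel cup, 54 by 54 mm, 90 mm tall, hanging by a like loop on another hook. It stays there. Axes as for the round cup.
- short_cup_mid (a point): Bystander: centre, half-way up, of a short, wide round steel cup, 68 mm diameter, 50 mm tall, hanging by a like loop on another hook, its rim level with the others. It stays there. Axes as for the round cup.
Not all that is in view belongs to the job. Leave any green look-alike of the part that bears round_cup_mid alone.

How it is judged (in metres and radians):
At the end, for the whole second after the job is handed in: The tall round cup stands upright (within 7 degrees) and still on the tray, its centre within 30 mm of the coaster's centre; the square cup and the short cup hang on their hooks, within 20 mm of where they were (horizontal distance between round_cup_mid and coaster below 0.03 m and z of round_cup_mid in the frame of coaster between 0.038 and 0.052 m and angle between round_cup_mid's own z axis and vertical below 0.12 rad and linear speed of round_cup below 0.03 m/s and distance of each of square_cup_mid, short_cup_mid from where it was at the start of the episode below 0.02 m); the robot touches nothing.
It fails at once if the round cup is dropped (falls freely from more than about 30 mm) (contact force between the fingers and round_cup below 0.05 N and linear speed of round_cup above 0.75 m/s).
It fails at once if a neighbouring cup is knocked off its hook (more than 40 mm from its place) (distance of any of square_cup_mid, short_cup_mid from where it was at the start of the episode above 0.04 m).
It also fails if it takes over 35 s, if anything falls off the work surface, if the arm or the gripper's body presses on something with over 40 N, if the wrist force passes 120 N, or if a joint passes its speed limit or range.

ROBOT

A 6-joint arm with a two-finger parallel gripper is mounted at the origin on the work surface. World frame = base frame: x ahead of the robot, y to its left, z up, the work surface at z = 0. Lengths are in mm, angles in rad, forces in N, time in s.
With the tool pointing down it reaches from about 275 to 1000 mm from the base axis. Payload 8.4 kg.
Tool frame: the origin (TCP) lies between the finger pads; the fingertips stand r.tips_ahead ahead of it and the grasp point (between the pads) lies 6 mm ahead of it (r.tips_ahead is the distance from the TCP to the fingertips, in mm); z points along the fingers, y is the line along which they close (so a half turn about z gives the same grasp; the last joint's range is limited). The gripper opens to 85 mm and grips with 20 to 120 N. Pads are 22 mm wide; open, the fingers measure 114 mm over their backs; the gripper's body (76 mm by 85 mm) begins 54 mm behind the grasp point. The pads swing forward as they close: fully open they stand 13 mm farther back than shut.
Start: joints at [-1.294, 0.353, 1.633, -0, 1.155, -0.002], TCP at [172, -600.87, 256.281] pointing down, gripper open.
Joint ranges: [-2.63, 2.63], [-0.92, 2.1], [0.06, 2.66], [-1.3, 4.44], [0, 2.69], [-3.02, 3.02]. Speed limits (rad/s): [2.22, 2.22, 2.79, 3.14, 3.14, 3.14].

INTERFACE

Orientations are given as [roll, pitch, yaw] about the fixed x, y, z axes, in that order (R = Rz(yaw) Ry(pitch) Rx(roll)).
In Python, from rig import r gives the robot as it stands.
- The arm moves only by the tool carry_out, never from a script. Its arguments are lists of equal length, an entry for each row: "delta_pos": the shift along the tool's x, y, z in m, a list of three; "rot": the turn, a rotation vector about the tool's x, y, z in degrees, a list of three. A call has 1 to 8 rows; each row is the pose to reach, as a shift and turn from the pose commanded when the call began, along the tool's axes at that moment; what a row does not reach only later rows make up. A row lasts 1/8 s, in which the tool goes at most 62.5 mm and 10.7 degrees, less where a joint would pass 70% of its speed; a pose out of reach is approached as far as the arm can. A call with a gripper value outside its range is refused whole. "claw" is the finger opening in m, from 0 to 0.0854, set as the call begins (left out, the last holds). The fingers move at their own pace and stop on an object; "grip_force" is the grip in N (left out, the last holds). Time passes only in rows, so rows that repeat a pose let the fingers close. It gives the time, the measured TCP pose, the force, the opening and the grip force at its end, in the units of the state.
- r.sense(): the state, without advancing time (a new reading comes with each control period).
- r.grab_frame(name): name is "scene" or "top"; returns the picture (480x640x3 uint8, blue, green, red); there is no depth.
- r.camera_info(name): a dict with "fx", "fy", "cx", "cy" (pixels), "distortion" ([k1, k2, p1, p2, k3] as OpenCV has them; the pictures are not rectified), "pose" (4x4, takes a point from camera to world coordinates). Camera axes: x right, y down, z forward; pixel columns grow to the right and rows downward; lengths in mm; the calibration is good to about 2 mm. A picture is of the moment at which its call begins. camera_info takes no time and is no camera call.
- r.sign_off(): hands the job in; it is judged then, once.
Trained networks look in the newest picture that a camera, given by its name, has taken for a name from the list of things; names that differ only in an ending like _2 or _b are one class to them, and where a whole thing is asked for, a point or a joint stands for the part that bears it (a point fixed in the world has none). Each returns a list of dicts, best first, with "p" (0 to 1); they miss things now and then, are a little off and sometimes report something else, mostly with a low value. They report only what shows in the picture. A call takes as long as a camera call. They do not tell look-alikes from the thing itself.
- r.recognise(thing, camera): "box" ([left, top, right, bottom] in pixels, round what is visible of it).
- r.cut_out(thing, camera): "mask" (480x640 bool, what is visible of it) and "box" ([left, top, right, bottom] in pixels, round what is visible of it).
The state is a dict: "clock": time; "qpos": joint angles; "qvel": joint speeds; "joint_efforts": joint torques, N m; "eef_pos": TCP position; "tcp_rot": TCP orientation; "contact_force": force on the tool from outside, world axes, zero at the start; "wrist_torque": the same for the moment, N m; "opening": opening from 0.0 (shut) to 1.0 (fully open); "grasp_force": force on a finger pad.
Only numpy, scipy, OpenCV 4.12 (cv2) and the standard library are available. Lean on these libraries where they do the work, as an engineer would, in place of code of your own. Each camera call takes 0.05 s, during which the arm holds its last target. There are 200 camera calls.

## Working session

There is one attempt and no reset: what is moved stays moved. The work goes in short steps, Python scripts to look and compute and a tool call to move; the robot and the scene stay as the last step left them, time stands still between calls to the robot, and variables do not carry over. Pictures are saved under pics/ and viewed, at most 10 in all, crops included, and the job is handed in when it is done.

Besides the shell and the picture viewer there is one more tool, called after "Call:" as name(argument=value, ...) on one line, values as JSON. carry_out: Moves the arm, as the interface text tells. Its arguments: {"type":"object","properties":{"delta_pos":{"type":"array","items":{"type":"array","items":{"type":"number"}}},"rot":{"type":"array","items":{"type":"array","items":{"type":"number"}}},"claw":{"type":"number"},"grip_force":{"type":"number"}},"required":["delta_pos","rot"]}

```bash
mkdir -p pics; ls; python3 - <<'E'
from rig import r
import cv2,numpy as np
print(r.sense(), r.tips_ahead)
for n in ["scene","top"]:
    cv2.imwrite(f"pics/{n}0.png",r.grab_frame(n)); i=r.camera_info(n); print(n,i)
    for t in ["round_cup_mid","coaster","square_cup_mid","short_cup_mid"]:
        print(n,t,[(np.round(d["box"]),round(d["p"],2)) for d in r.recognise(t,n)])
E
```

```text
pics
{'clock': 0.0, 'qpos': array([-1.29442806e+00,  3.53671540e-01,  1.63416411e+00,  1.97855493e-05,
        1.15524423e+00, -2.43199703e-03]), 'qvel': array([-1.28207445e-03, -2.21823385e-03,  4.00851741e-04,  5.28181133e-04,
       -6.47168980e-04, -2.62789480e-05]), 'joint_efforts': array([ 5.16471318e-04, -6.05256057e+01, -3.42071307e+01, -1.66258228e-04,
        9.38387762e-03, -4.29976907e-07]), 'eef_pos': array([ 171.85862241, -600.41481212,  255.5342451 ]), 'tcp_rot': array([-3.14010548e+00, -2.17066426e-05,  2.78792247e-01]), 'contact_force': array([0.02056485, 0.54639776, 0.4575177 ]), 'wrist_torque': array([0.02859546, 0.02778008, 0.01974965]), 'grasp_force': 0.0, 'opening': 0.9999988633688228} 25.0
scene {'fx': 545.1812374950557, 'fy': 545.1812374950557, 'cx': 308.12807215704083, 'cy': 238.54276558499174, 'distortion': array([-0.04911246,  0.        ,  0.        ,  0.        ,  0.        ]), 'pose': array([[-6.24543556e-01,  6.23881160e-01, -4.69805965e-01,
         1.00300537e+03],
       [ 7.80942165e-01,  4.92219602e-01, -3.84511637e-01,
         4.20260179e+02],
   
[... 568 characters left out ...]
ion': array([0.06972949, 0.        , 0.        , 0.        , 0.        ]), 'pose': array([[-2.22314561e-03, -9.82807684e-01,  1.84618831e-01,
         3.86425593e+02],
       [-9.99657805e-01, -2.62773279e-03, -2.60262770e-02,
         9.36931789e+01],
       [ 2.60639540e-02, -1.84613516e-01, -9.82465531e-01,
         9.60884257e+02],
       [ 0.00000000e+00,  0.00000000e+00,  0.00000000e+00,
         1.00000000e+00]])}
top round_cup_mid [(array([131., 139., 183., 204.]), 0.81), (array([252., 170., 296., 229.]), 0.75)]
top coaster [(array([166., 230., 381., 378.]), 0.62)]
top square_cup_mid [(array([344., 160., 394., 222.]), 0.66)]
top short_cup_mid [(array([433., 153., 489., 221.]), 0.57)]
```

View pics/scene0.png

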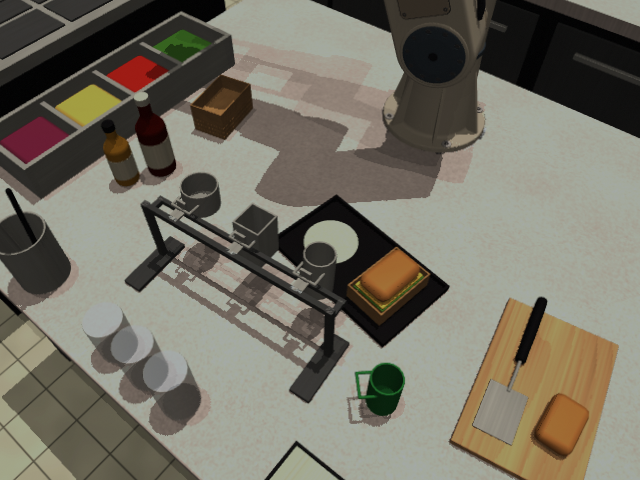

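View pics/top0.png

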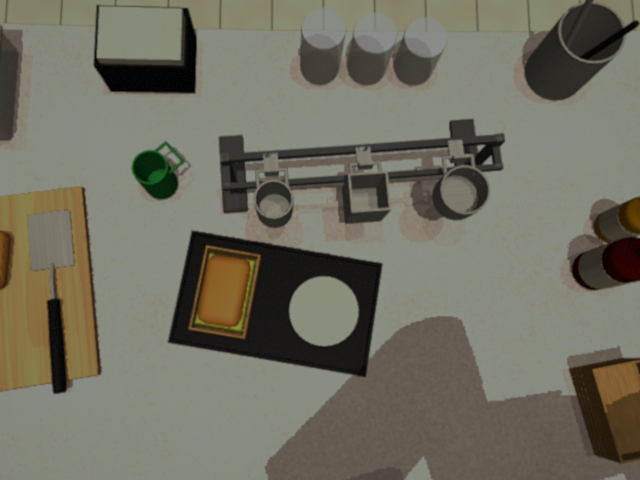

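The top view shows the rack with three grey cups: round (274,201), square (367,193) and short, wide (461,190). The coaster is at (324,311), and the roll is at (225,291). In the scene view the round cup is at (318,268) and the coaster at (331,241).

There are two candidates for the round cup:
- **Green mug:** top (157,172), scene (383,388). It stands on the table, so it's the look-alike.
- **Grey steel cup:** top (274,201), scene (318,268). It hangs on the rack, so it fits the description.

I'll confirm this in one enlarged crop.

```bash
python3 - <<'E'
import cv2,numpy as np
a=cv2.imread("pics/scene0.png")[225:315,270:360];b=cv2.imread("pics/top0.png")[145:235,230:320]
cv2.imwrite("pics/crop.png",np.hstack([cv2.resize(cv2.convertScaleAbs(c,alpha=1.6),(400,400),interpolation=cv2.INTER_CUBIC) for c in(a,b)]))
E
```

```text
(no output)
```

View pics/crop.png

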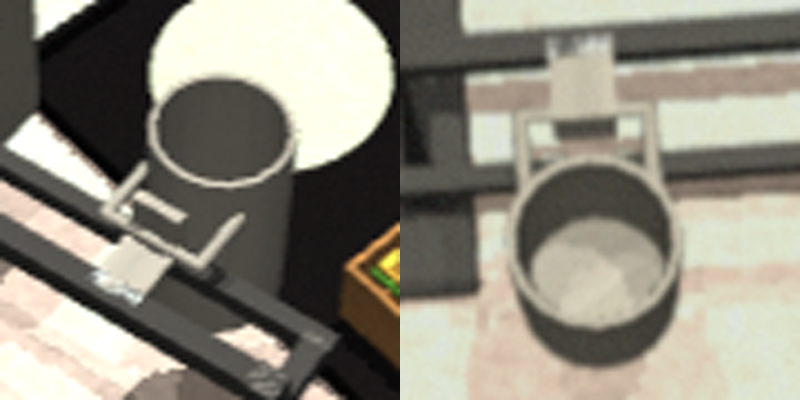

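The crop confirms it: the hanging cup is round grey steel, with its wire loop on the rack's hook. The rim centre is at about (319.7,254.5) in the scene view and (274.1,199.5) in the top view.

```bash
cat > h.py <<'E'
import cv2,numpy as np
from rig import r
def ray(n,uv):
    i=r.camera_info(n);K=np.array([[i["fx"],0,i["cx"]],[0,i["fy"],i["cy"]],[0,0,1]])
    x=cv2.undistortPoints(np.array([[uv]],float),K,i["distortion"])[0,0]
    P=i["pose"];d=P[:3,:3]@[*x,1];return P[:3,3],d/np.linalg.norm(d)
def tri(a,b):
    (o,d),(p,e)=ray("scene",a),ray("top",b)
    s=np.linalg.lstsq(np.c_[d,-e],p-o,rcond=None)[0]
    A,B=o+s[0]*d,p+s[1]*e;return (A+B)/2,np.linalg.norm(A-B)
def plane(n,uv,z):
    o,d=ray(n,uv);return o+d*(z-o[2])/d[2]
def white(im,box):
    l,t,q,b=box;m=np.zeros(im.shape[:2],np.uint8);c=im[t:b,l:q].min(2)
    m[t:b,l:q]=(c>120)*255
    n,_,st,ce=cv2.connectedComponentsWithStats(m);k=1+st[1:,4].argmax();return ce[k],st[k]
E
python3 - <<'E'
from h import *
S,T=cv2.imread("pics/scene0.png"),cv2.imread("pics/top0.png")
print("rim",tri((319.7,254.5),(274.1,199.5)))
s,ss=white(S,(304,219,360,264));t,st=white(T,(286,273,362,350));print(s,ss,t,st)
print("coaster",tri(s,t),plane("top",t,6),plane("scene",s,6))
rim=tri((319.7,254.5),(274.1,199.5))[0][2]
h=[plane("top",p,rim) for p in((271,160),(364,155),(457,148))];print(h,np.arctan2(h[0][0]-h[2][0],h[0][1]-h[2][1]))
for u in((192,232),(381,264),(365,376),(169,342)):print("tray",plane("top",u,14))
for u in((366,172),(461,184)):print("nbr rim",plane("top",u,rim))
E
```

```text
rim (array([598.74776774, 113.38953556, 173.58986008]), np.float64(0.98174651570104))
[333.83810241 237.64231928] [ 304  221   54   42 1328] [323.19018759 311.06637807] [ 290  278   67   67 3465]
coaster (array([460.17023462,  40.79559536,  17.67931357]), np.float64(2.218349450143895)) [461.62154982  39.1501309    6.        ] [452.34855348  36.68497587   6.        ]
[array([654.05225486, 118.39326806, 173.58986008]), array([661.99025996,  -8.96498269, 173.58986008]), array([ 672.4263164 , -137.06360831,  173.58986008])] -0.07180262440388333
tray [587.12457078 248.40280394  14.        ]
tray [535.94460583 -53.37172874  14.        ]
tray [361.70977515 -23.87537001  14.        ]
tray [414.00218165 277.59541573  14.        ]
nbr rim [637.77337112 -11.2464117  173.58986008]
nbr rim [ 621.17466103 -140.20672236  173.58986008]
```

The coaster is at about (461,39,6), with the tray measuring 306×177 as it should. The cup axis is at (599,113) with its rim at z≈174, and the rack yaw is about +0.072. The top-view scale agrees with the hook pitch. I'll go above the cup at the present height and turn to yaw 0.072.

Call:
carry_out(delta_pos=[[0.04,-0.038,0],[0.08,-0.075,0],[0.12,-0.113,0],[0.16,-0.15,0],[0.2,-0.188,0],[0.24,-0.226,0],[0.28,-0.263,0],[0.32,-0.3,0]], rot=[[0,0,2],[0,0,4],[0,0,6],[0,0,8],[0,0,10],[0,0,11.9],[0,0,11.9],[0,0,11.9]], claw=0.0854, grip_force=30)

```text
clock: 1.5
eef_pos: [397.9, -222.9, 256.6]
tcp_rot: [3.141, -0.001, 0.071]
contact_force: [0.8, -0.2, 0.2]
opening: 0.997
grasp_force: 0.0
```

Call:
carry_out(delta_pos=[[0.033,-0.047,0],[0.066,-0.094,0],[0.099,-0.141,0],[0.132,-0.188,0],[0.165,-0.235,0],[0.197,-0.281,0],[0.2256,-0.322,0],[0.2256,-0.322,0]], rot=[[0,0,0],[0,0,0],[0,0,0],[0,0,0],[0,0,0],[0,0,0],[0,0,0],[0,0,0]])

```text
clock: 2.5
eef_pos: [600.5, 115.7, 256.0]
tcp_rot: [-3.141, -0.001, 0.074]
contact_force: [-0.6, -0.3, -0.2]
opening: 1.0
grasp_force: 0.0
```

```bash
python3 - <<'E'
from h import *
print({k:np.round(v,3) for k,v in r.sense().items() if k in("eef_pos","tcp_rot","qpos")})
a=r.grab_frame("scene");b=r.grab_frame("top")
cv2.imwrite("pics/p2.png",np.hstack([cv2.resize(cv2.convertScaleAbs(c,alpha=1.6),(400,400)) for c in(a[140:340,210:410],b[110:310,170:370])]))
E
```

```text
{'qpos': array([1.880e-01, 3.320e-01, 1.664e+00, 1.000e-03, 1.144e+00, 1.684e+00]), 'eef_pos': array([600.539, 115.656, 256.046]), 'tcp_rot': array([-3.141e+00, -1.000e-03,  7.400e-02])}
```

View pics/p2.png

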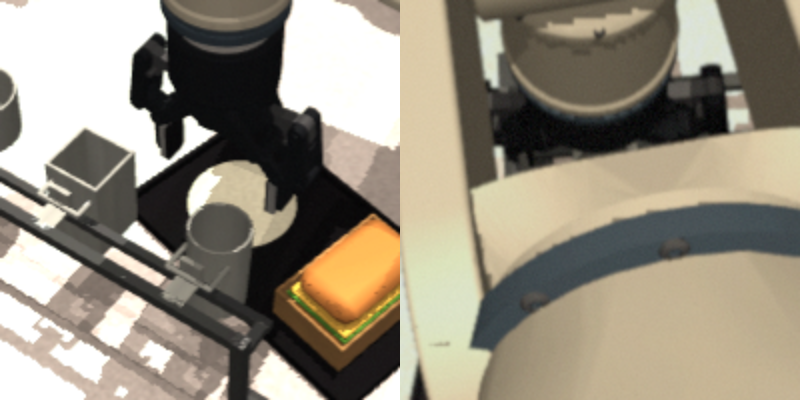

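The gripper straddles the cup, with the fingertips at scene (295,215) and (346,242) and the rim below at (320,254). I'll descend to TCP z≈150.

Call:
carry_out(delta_pos=[[0,0,0.018],[0,0,0.036],[0,0,0.054],[0,0,0.072],[0,0,0.088],[0,0,0.1],[0,0,0.106],[0,0,0.106]], rot=[[0,0,0],[0,0,0],[0,0,0],[0,0,0],[0,0,0],[0,0,0],[0,0,0],[0,0,0]])

```text
clock: 3.6
eef_pos: [599.2, 112.9, 150.0]
tcp_rot: [3.142, 0.0, 0.071]
contact_force: [-0.9, -0.4, -0.6]
opening: 0.998
grasp_force: 0.0
```

```bash
python3 - <<'E'
from h import *
print({k:np.round(v,3) for k,v in r.sense().items() if k in("eef_pos","tcp_rot","contact_force")})
a=r.grab_frame("scene")
cv2.imwrite("pics/p3.png",cv2.resize(cv2.convertScaleAbs(a[170:320,230:430],alpha=1.8),(800,600)))
E
```

```text
{'eef_pos': array([599.207, 112.861, 150.028]), 'tcp_rot': array([3.142, 0.   , 0.071]), 'contact_force': array([-0.927, -0.387, -0.63 ])}
```

View pics/p3.png

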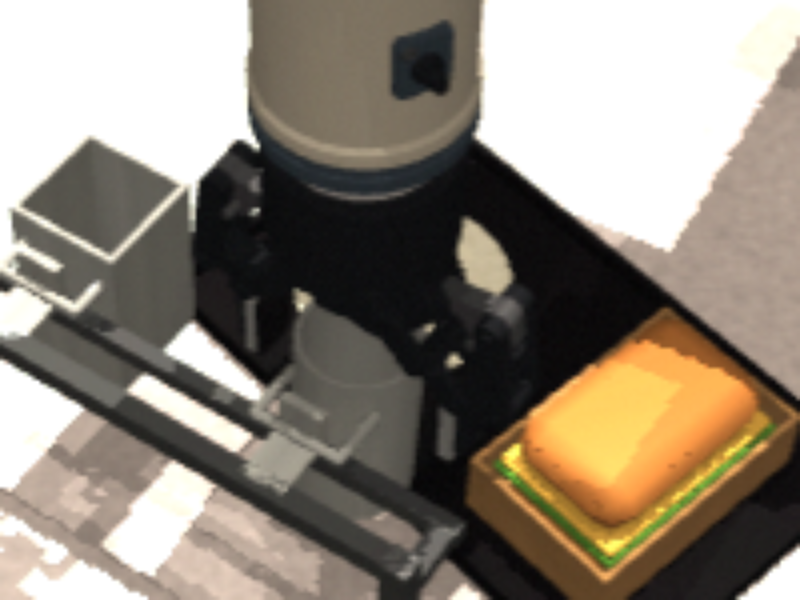

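The fingers straddle the round cup at crop (250,310) and (445,425), with the body clear above the rim. I'll close now.

Call:
carry_out(delta_pos=[[0,0,0],[0,0,0],[0,0,0],[0,0,0],[0,0,0],[0,0,0]], rot=[[0,0,0],[0,0,0],[0,0,0],[0,0,0],[0,0,0],[0,0,0]], claw=0.03, grip_force=35)

```text
clock: 4.4
eef_pos: [599.5, 112.9, 150.7]
tcp_rot: [-3.141, -0.001, 0.071]
contact_force: [-1.2, 0.0, 5.4]
opening: 0.632
grasp_force: 36.7
```

The opening is 54 mm, which matches the cup. I'll lift straight up by 70 mm.

Call:
carry_out(delta_pos=[[0,0,-0.004],[0,0,-0.011],[0,0,-0.02],[0,0,-0.031],[0,0,-0.043],[0,0,-0.055],[0,0,-0.065],[0,0,-0.07]], rot=[[0,0,0],[0,0,0],[0,0,0],[0,0,0],[0,0,0],[0,0,0],[0,0,0],[0,0,0]])

```text
clock: 5.4
eef_pos: [600.2, 113.0, 221.8]
tcp_rot: [-3.141, -0.003, 0.071]
contact_force: [0.3, 1.2, -1.6]
opening: 0.629
grasp_force: 47.1
```

```bash
python3 - <<'E'
from h import *
print({k:np.round(v,3) for k,v in r.sense().items() if k in("eef_pos","tcp_rot","contact_force")})
a=r.grab_frame("scene")
cv2.imwrite("pics/p4.png",cv2.resize(cv2.convertScaleAbs(a[140:320,190:430],alpha=1.8),(800,600)))
E
```

```text
{'eef_pos': array([600.216, 112.978, 221.811]), 'tcp_rot': array([-3.141e+00, -3.000e-03,  7.100e-02]), 'contact_force': array([ 0.286,  1.151, -1.61 ])}
```

View pics/p4.png

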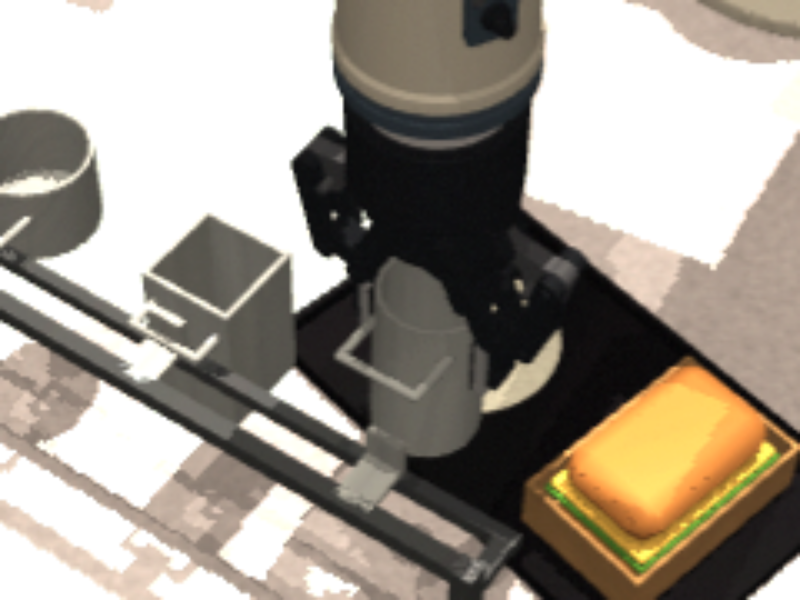

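The cup is off its hook at crop (425,350), upright and firmly held, and both neighbours still hang. I'll carry it over to the coaster.

Call:
carry_out(delta_pos=[[-0.01,0.0045,0],[-0.03,0.0135,0],[-0.055,0.025,0],[-0.08,0.036,0],[-0.105,0.047,0],[-0.125,0.056,0],[-0.138,0.062,0],[-0.1424,0.0639,0]], rot=[[0,0,0],[0,0,0],[0,0,0],[0,0,0],[0,0,0],[0,0,0],[0,0,0],[0,0,0]])

```text
clock: 6.45
eef_pos: [461.0, 38.6, 220.2]
tcp_rot: [-3.142, 0.0, 0.071]
contact_force: [-0.1, 0.1, -1.9]
opening: 0.628
grasp_force: 47.1
```

Call:
carry_out(delta_pos=[[0,0,0.012],[0,0,0.03],[0,0,0.05],[0,0,0.07],[0,0,0.09],[0,0,0.105],[0,0,0.115],[0,0,0.12]], rot=[[0,0,0],[0,0,0],[0,0,0],[0,0,0],[0,0,0],[0,0,0],[0,0,0],[0,0,0]])

```text
clock: 7.45
eef_pos: [461.8, 39.0, 99.7]
tcp_rot: [-3.142, 0.0, 0.071]
contact_force: [0.2, -0.3, -1.8]
opening: 0.63
grasp_force: 47.0
```

```bash
python3 - <<'E'
from h import *
print({k:np.round(v,3) for k,v in r.sense().items() if k in("eef_pos","tcp_rot","contact_force")})
a=r.grab_frame("scene")
cv2.imwrite("pics/p5.png",cv2.resize(cv2.convertScaleAbs(a[140:290,230:430],alpha=1.5),(800,600)))
E
```

```text
{'eef_pos': array([461.788,  39.047,  99.685]), 'tcp_rot': array([-3.142,  0.   ,  0.071]), 'contact_force': array([ 0.158, -0.282, -1.803])}
```

View pics/p5.png

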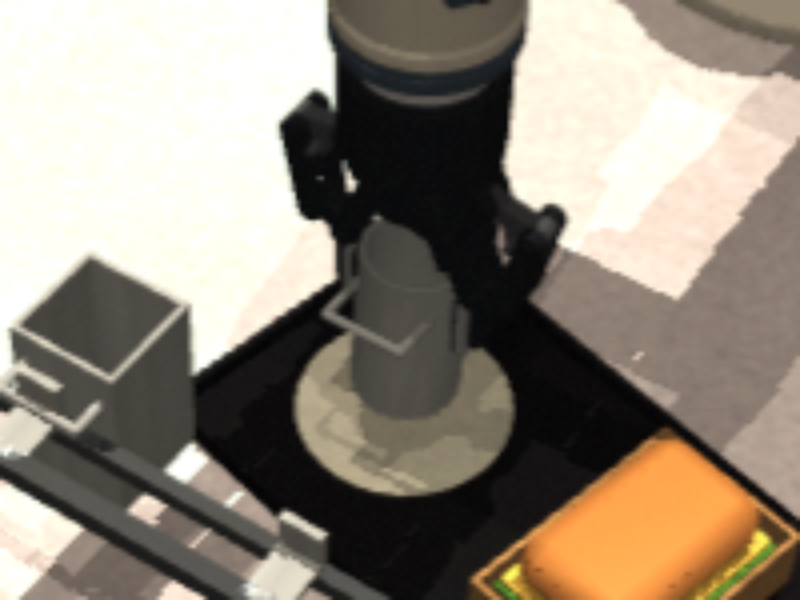

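```bash
python3 - <<'E'
from h import *
print("coaster",plane("scene",(331,241.2),6), "low edge of coaster",plane("scene",(331,263.7),6))
o,d=ray("scene",(331.2,244.2))
for z in(25,30,35,40,45):
    p=o+d*(z-o[2])/d[2];print(z,p,"axis",p-27*np.array([.818,.576,0]))
E
```

```text
coaster [463.07294583  37.63214072   6.        ] low edge of coaster [506.85713721  70.86200914   6.        ]
25 [480.4339923   50.70866473  25.        ] axis [458.3479923   35.15666473  25.        ]
30 [483.49008035  52.86986606  30.        ] axis [461.40408035  37.31786606  30.        ]
35 [486.54616839  55.03106738  35.        ] axis [464.46016839  39.47906738  35.        ]
40 [489.60225643  57.1922687   40.        ] axis [467.51625643  41.6402687   40.        ]
45 [492.65834448  59.35347003  45.        ] axis [470.57234448  43.80147003  45.        ]
```

Both views agree on the coaster at (462,38). The cup's underside is at z≈32, so about 26 mm remains. I'll go down gently and watch the force.

Call:
carry_out(delta_pos=[[0,0,0.006],[0,0,0.012],[0,0,0.016],[0,0,0.019],[0,0,0.021],[0,0,0.022],[0,0,0.022]], rot=[[0,0,0],[0,0,0],[0,0,0],[0,0,0],[0,0,0],[0,0,0],[0,0,0]])

```text
clock: 8.38
eef_pos: [461.8, 39.0, 78.3]
tcp_rot: [-3.142, -0.0, 0.071]
contact_force: [-0.3, -0.1, -1.3]
opening: 0.633
grasp_force: 47.1
```

Call:
carry_out(delta_pos=[[0,0,0.001],[0,0,0.002],[0,0,0.002]], rot=[[0,0,0],[0,0,0],[0,0,0]])

```text
clock: 8.75
eef_pos: [461.7, 39.0, 76.2]
tcp_rot: [-3.142, 0.0, 0.071]
contact_force: [-0.1, 0.1, -0.9]
opening: 0.634
grasp_force: 47.1
```

Call:
carry_out(delta_pos=[[0,0,0.001],[0,0,0.0015],[0,0,0.0015]], rot=[[0,0,0],[0,0,0],[0,0,0]])

```text
clock: 9.12
eef_pos: [461.7, 38.9, 74.7]
tcp_rot: [3.142, 0.0, 0.071]
contact_force: [-0.2, 0.5, -1.6]
opening: 0.634
grasp_force: 47.1
```

Still no contact; carrying on in 1.5 mm steps.

Call:
carry_out(delta_pos=[[0,0,0.001],[0,0,0.0015],[0,0,0.0015]], rot=[[0,0,0],[0,0,0],[0,0,0]])

```text
clock: 9.5
eef_pos: [461.7, 38.9, 73.2]
tcp_rot: [3.142, 0.0, 0.071]
contact_force: [0.5, 0.5, -0.9]
opening: 0.632
grasp_force: 47.1
```

Call:
carry_out(delta_pos=[[0,0,0.001],[0,0,0.0015],[0,0,0.0015]], rot=[[0,0,0],[0,0,0],[0,0,0]])

```text
clock: 9.88
eef_pos: [461.7, 39.0, 71.7]
tcp_rot: [3.142, 0.0, 0.071]
contact_force: [0.9, 0.1, -0.6]
opening: 0.633
grasp_force: 47.1
```

Call:
carry_out(delta_pos=[[0,0,0.001],[0,0,0.0015],[0,0,0.0015]], rot=[[0,0,0],[0,0,0],[0,0,0]])

```text
clock: 10.25
eef_pos: [462.2, 39.0, 70.7]
tcp_rot: [-3.142, -0.001, 0.071]
contact_force: [-0.8, 0.3, 5.9]
opening: 0.629
grasp_force: 47.6
```

Contact: +6 N with the descent lagging. I'll release slightly first, then fully, and then rise.

Call:
carry_out(delta_pos=[[0,0,0],[0,0,0],[0,0,0],[0,0,0]], rot=[[0,0,0],[0,0,0],[0,0,0],[0,0,0]], claw=0.0854)

```text
clock: 10.75
eef_pos: [461.7, 39.0, 70.2]
tcp_rot: [-3.142, 0.0, 0.071]
contact_force: [-1.2, 0.4, -0.6]
opening: 1.004
grasp_force: 0.0
```

Call:
carry_out(delta_pos=[[0,0,-0.004],[0,0,-0.012],[0,0,-0.025],[0,0,-0.04],[0,0,-0.06],[0,0,-0.085],[0,0,-0.115],[0,0,-0.15]], rot=[[0,0,0],[0,0,0],[0,0,0],[0,0,0],[0,0,0],[0,0,0],[0,0,0],[0,0,0]])

```text
clock: 11.75
eef_pos: [461.4, 38.9, 222.1]
tcp_rot: [-3.142, -0.0, 0.071]
contact_force: [0.7, -0.4, -0.4]
opening: 0.998
grasp_force: 0.0
```

```bash
python3 - <<'E'
from h import *
print({k:np.round(v,3) for k,v in r.sense().items() if k in("clock","eef_pos","contact_force","grasp_force")})
a=r.grab_frame("scene")
cv2.imwrite("pics/p6.png",cv2.resize(cv2.convertScaleAbs(a[110:320,150:430],alpha=1.5),(800,600)))
E
```

```text
{'clock': np.float64(11.75), 'eef_pos': array([461.388,  38.941, 222.091]), 'contact_force': array([ 0.661, -0.387, -0.392]), 'grasp_force': np.float64(0.0)}
```

View pics/p6.png

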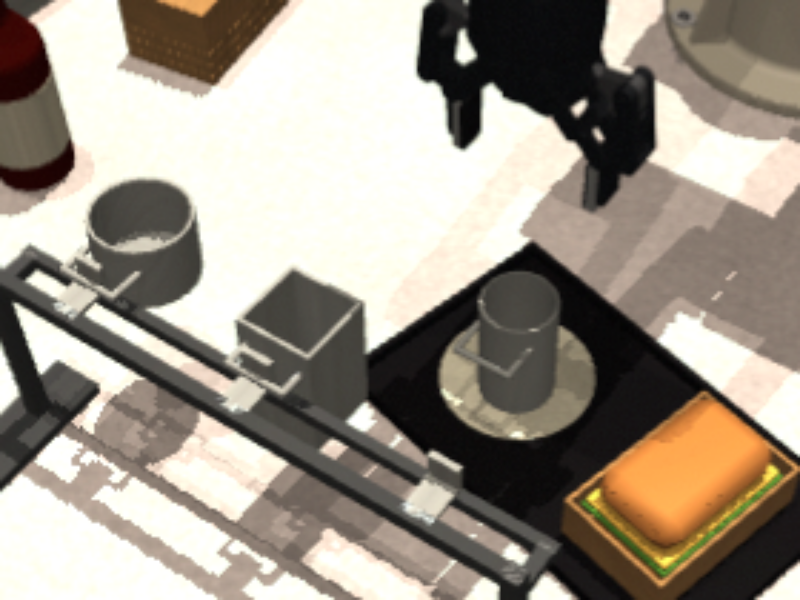

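The cup stands upright in the middle of the coaster at crop (517,345). Both neighbours still hang at (145,240) and (300,345), and the gripper is clear. I'm handing it in.

```bash
python3 -c "
from rig import r
print(r.sign_off())"
```

```text
the job is handed in; nothing more can be done
None
```

The tall round cup stands upright, centred on the coaster, and the square and short cups still hang on their hooks; the job is handed in at about 12 s, though the sign-off returned no verdict.

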